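Row the lacquer boxes in the carrying rack and drop the keeper bar

TASK

Get the lacquered boxes ready to be carried to the drying room: stand all three tall square-cornered ones side by side on the red rack's back step and all three low ones side by side on its front step, each upright, flat on its step and squarely in its row, set down gently and not dropped; two of those already in the rack are on the wrong step. When both rows are complete, swing the keeper bar down across the front row until it has snapped under its catch, and leave everything else on the table where it is.

Things in the scene. Friction and masses are not known exactly. Their poses are not given: they have to be found in the camera images.
- rack: fixed red wooden two-step carrying rack, 276 mm wide (own y). Origin: centre of its underside, on the table; x to its back, y to its left seen from the robot. Cheeks (end walls): inside faces at y = -126 and +126 mm, 12 mm thick, 62 mm high in front, 87 mm from x = -14 mm to the back (x = +90 mm). The keeper bar is at its front
- front_row (a point): on the front step's floor (15 mm above the table), middle of the row; axes as the rack's, at its x = -62 mm. Room for three boxes with their 76 mm sides along y, at about y = -83, 0, +83 mm (24 mm play in all). Depth 68 mm: from the shut keeper bar (x = -34 mm from here) to the 12 mm high riser of the back step (x = +34 mm)
- back_row (a point): on the back step's floor (27 mm above the table), middle of the row; axes as the rack's, at its x = +42 mm. Room for three boxes with their 76 mm sides along y, at about y = -83, 0, +83 mm (24 mm play in all). Depth 72 mm: from a lip 8 mm thick, 10 mm high (x = -36 mm from here) to a back rail 12 mm thick, 28 mm high (x = +36 mm)
- keeper (a joint): keeper bar's angle, rad: 0 = shut, level across the front row; at the start open, 1.6 to 1.85 (upright or leaning outwards, at the rack's right), stop at 1.95. Swings in the upright plane of the rack's front. Stiff pivot (0.25 N m): it stays where it is left. Just before shut (about 0.09 to 0.04 rad) its end presses past the catch's spring roller, some 5 N more at the end
- keeper_hinge (a point): pivot, on the bar's middle line: at rack x = -100, y = -145 mm, 49 mm above the table. The flat aluminium bar is 8 mm thick (along rack x), 16 mm wide and ends 291 mm from the pivot; upright it reaches 340 mm above the table
- keeper_knob (a point): middle of the bar's black round knob, 250 mm from the pivot: 16 mm in diameter, its axis along rack x, it sticks out 30 mm from the bar's front face towards the robot; this point is 17 mm in front of that face
- catch_roller (a point): spring roller (10 mm in diameter) of the steel catch at the left end of the rack's front; the shut bar's end lies under it. The catch's housing ends 18 mm farther left and 8 mm higher
- tall_a: black lacquered papier-mache box, plain, lid on (lid does not come off), tall caddy: 60 mm (own x) by 76 mm (own y) by 90 mm high, about 140 g. Origin: centre of the underside; z up. Can be gripped only across its 60 mm. Starts in the back row, where it belongs
- tall_b: black lacquered papier-mache box, plain, lid on (lid does not come off), tall caddy: 60 mm (own x) by 76 mm (own y) by 90 mm high, about 140 g. Origin: centre of the underside; z up. Can be gripped only across its 60 mm. Starts on the front step of the rack, where it does not belong
- tall_c: black lacquered papier-mache box, plain, lid on (lid does not come off), tall caddy: 60 mm (own x) by 76 mm (own y) by 90 mm high, about 140 g. Origin: centre of the underside; z up. Can be gripped only across its 60 mm. Starts on the table, left or right of the rack
- low_a: black lacquered papier-mache box, plain, lid on (lid does not come off), low casket: 60 mm (own x) by 76 mm (own y) by 62 mm high, about 110 g. Origin: centre of the underside; z up. Can be gripped only across its 60 mm. Starts in the front row, where it belongs
- low_b: black lacquered papier-mache box, plain, lid on (lid does not come off), low casket: 60 mm (own x) by 76 mm (own y) by 62 mm high, about 110 g. Origin: centre of the underside; z up. Can be gripped only across its 60 mm. Starts on the back step of the rack, where it does not belong
- low_c: black lacquered papier-mache box, plain, lid on (lid does not come off), low casket: 60 mm (own x) by 76 mm (own y) by 62 mm high, about 110 g. Origin: centre of the underside; z up. Can be gripped only across its 60 mm. Starts on the table, left or right of the rack
- mug: white mug, 76 mm across, 90 mm high, handle on own +y; stands about 95 mm from tall_c; leave alone. Origin: centre of the underside
- paint_jar: round glass paint jar with metal lid, 64 mm across, 70 mm high; stands about 90 mm from tall_c; leave alone. Origin: centre of the underside
- glass: empty water glass, 72 mm across, 95 mm high; stands about 95 mm from low_c; leave alone. Origin: centre of the underside
- egg_cup: egg in a china egg cup, 50 mm across, 94 mm high; stands about 85 mm from low_c; leave alone. Origin: centre of the underside
- palette: white palette plate, 130 mm across, 18 mm high, on the table left of the rack's front; leave alone. Origin: centre of the underside
- painters_rest: dark wooden painter's hand rest (a low bridge), 300 mm (own x) by 50 by 40 mm high, behind the rack; leave alone. Origin: centre of the underside
- round_box: round black lacquer box, 84 mm across, 50 mm high, on the table right of the rack's front; not for this rack, leave alone. Origin: centre of the underside

How it is judged:
On the way, in this order (a step that is already met when the one before it is completed fails the run):
1. the three tall boxes stand in the back row and the three low ones in the front row (x of tall_a in the frame of back_row between -0.008 and 0.008 m and y of tall_a in the frame of back_row between -0.092 and 0.092 m and z of tall_a in the frame of back_row between -0.004 and 0.004 m and angle between the x axis of each of tall_a, tall_b, tall_c and the x axis of back_row, either way round below 0.11 rad and angle between each of tall_a, tall_b, tall_c, low_a, low_b, low_c's own z axis and vertical below 0.06 rad and x of tall_b in the frame of back_row between -0.008 and 0.008 m and y of tall_b in the frame of back_row between -0.092 and 0.092 m and z of tall_b in the frame of back_row between -0.004 and 0.004 m and x of tall_c in the frame of back_row between -0.008 and 0.008 m and y of tall_c in the frame of back_row between -0.092 and 0.092 m and z of tall_c in the frame of back_row between -0.004 and 0.004 m and x of low_a in the frame of front_row between -0.008 and 0.008 m and y of low_a in the frame of front_row between -0.092 and 0.092 m and z of low_a in the frame of front_row between -0.004 and 0.004 m and angle between the x axis of each of low_a, low_b, low_c and the x axis of front_row, either way round below 0.11 rad and x of low_b in the frame of front_row between -0.008 and 0.008 m and y of low_b in the frame of front_row between -0.092 and 0.092 m and z of low_b in the frame of front_row between -0.004 and 0.004 m and x of low_c in the frame of front_row between -0.008 and 0.008 m and y of low_c in the frame of front_row between -0.092 and 0.092 m and z of low_c in the frame of front_row between -0.004 and 0.004 m), for 0.2 s.
2. the keeper bar is shut, past its spring catch (value of joint keeper below 0.022 rad), for 0.2 s.
At the end, for the whole second after the job is handed in: All three tall boxes stand on the back step, all three low ones on the front step: each within 8 mm of its row's middle line, between the cheeks, flat (4 mm, 0.06 rad), square to the rack within 0.11 rad, at rest; the keeper bar is below 0.022 rad, past its catch (all of step 1 and linear speed of each of tall_a, tall_b, tall_c, low_a, low_b, low_c below 0.02 m/s and value of joint keeper below 0.022 rad); the robot touches nothing.
It fails at once if a thing that is not for the rack is moved by more than 25 mm or tipped (distance of any of mug, paint_jar, glass, egg_cup, palette, painters_rest, round_box from where it was at the start of the episode above 0.025 m or angle between any of mug, paint_jar, glass, egg_cup, palette, painters_rest, round_box's own z axis and vertical above 0.35 rad).
It fails at once if a lacquered box is tipped over (by more than 35 degrees) (angle between any of tall_a, tall_b, tall_c, low_a, low_b, low_c's own z axis and vertical above 0.61 rad).
It fails at once if a lacquered box is dropped (falls faster than 0.45 m/s with no finger on it) ((linear speed of tall_a above 0.45 m/s and contact force between tall_a and the fingers below 0.05 N) or (linear speed of tall_b above 0.45 m/s and contact force between tall_b and the fingers below 0.05 N) or (linear speed of tall_c above 0.45 m/s and contact force between tall_c and the fingers below 0.05 N) or (linear speed of low_a above 0.45 m/s and contact force between low_a and the fingers below 0.05 N) or (linear speed of low_b above 0.45 m/s and contact force between low_b and the fingers below 0.05 N) or (linear speed of low_c above 0.45 m/s and contact force between low_c and the fingers below 0.05 N)).
It also fails if it takes over 72 s, if anything falls off the work surface, if the arm or the gripper's body presses on something with over 40 N, if the wrist force passes 120 N, or if a joint passes its speed limit or range.

ROBOT

A 7-joint arm with a two-finger parallel gripper is mounted at the origin on the work surface. World frame = base frame: x ahead of the robot, y to its left, z up, the work surface at z = 0. Lengths are in m, angles in rad, forces in N, time in s.
With the tool pointing down it reaches from about 0.425 to 0.95 m from the base axis. Payload 4.7 kg.
Tool frame: the origin (TCP) lies between the finger pads; the fingertips stand 25 mm ahead of it and the grasp point (between the pads) lies 6 mm ahead of it; z points along the fingers, y is the line along which they close (so a half turn about z gives the same grasp; the last joint's range is limited). The gripper opens to 85 mm and grips with 20 to 120 N. Pads are 22 mm wide; open, the fingers measure 114 mm over their backs; the gripper's body (76 mm by 85 mm) begins 54 mm behind the grasp point. The pads swing forward as they close: fully open they stand 13 mm farther back than shut.
Start: joints at [-1.284, 0.469, -0.049, 1.532, 0.024, 1.141, -0.082], TCP at [0.21, 0.642, 0.256] pointing down, gripper open.
Joint ranges: [-2.59, 2.59], [-0.33, 1.99], [-1.39, 1.29], [0.1, 2.45], [-1.04, 4.18], [0.21, 1.99], [-2.66, 2.66]. Speed limits (rad/s): [2.57, 2.57, 3.14, 3.14, 3.14, 3.14, 3.14].

INTERFACE

Orientations are given as a 3x3 rotation matrix whose columns are the frame's x, y, z axes.
In Python, from rig import * gives the robot as it stands. Calls block until the motion is done:
- movep(position, orientation): joint-space move of the TCP to a pose.
- move_l(position, attitude=None, feed=0.15, until_force=None): straight line of the TCP; attitude=None keeps the orientation; feed is the mean speed in m/s. With until_force (N) it stops when the force on the tool has changed by that much, and returns True; else False.
- move_joints(angles): joint-space move.
- command_gripper(opening, newtons=None): finger opening in m; newtons is the grip in N (None keeps the last); returns when the fingers have stopped.
- sleep(seconds).
- inverse_kinematics(position, orientation): joint angles nearest the present ones, or None.
- sense(): the state.
- camera(name): name is "scene" or "top" or "wrist"; returns (picture, depth): 384x512x3 uint8, red, green, blue; 384x512 float32, m along the optical axis (not along the pixel's ray), 0 where there is no reading.
- camera_params(name): a dict with "K" (3x3 intrinsics, pixels), "dist" ([k1, k2, p1, p2, k3] as OpenCV has them; the pictures are not rectified), "position" and "rotation" of the camera in the world; the wrist camera has in their place "tool_from_camera" (4x4, takes a point from camera to tool coordinates, whose origin is the TCP and whose axes are the flange's). Camera axes: x right, y down, z forward; pixel columns grow to the right and rows downward; lengths in m; the calibration is good to about 2 mm. A picture is of the moment at which its call begins: read the wrist's pose just before it. camera_params takes no time and is no camera call.
A pose or a line that the arm cannot do raises Unreachable and nothing moves.
- finish_job(): hands the job in; it is judged then, once.
The state is a dict: "time_s": time; "joint_pos": joint angles; "qd": joint speeds; "joint_efforts": joint torques, N m; "position": TCP position; "tcp_rot": TCP orientation; "wrist_force": force on the tool from outside, world axes, zero at the start; "ft_torque": the same for the moment, N m; "finger_gap": finger opening in m; "gripper_force": force on a finger pad.
Only numpy, scipy, OpenCV 4.12 (cv2) and the standard library are available. Lean on these libraries where they do the work, as an engineer would, in place of code of your own. Each camera call takes 0.05 s, during which the arm holds its last target. There are 200 camera calls.

## Working session

There is one attempt and no reset: what is moved stays moved. The work goes in short steps, each a Python script; the robot and the scene stay as the last script left them, time stands still between calls to the robot, and variables do not carry over. Pictures are saved under pics/ and viewed, at most 10 in all, crops included, and the job is handed in when it is done.

```bash
ls; mkdir -p pics; python3 - <<'E'
from rig import *
import cv2,numpy as np
for n in ("top","scene"):
    p,d=camera(n); cv2.imwrite(f"pics/{n}0.png",p[:,:,::-1]); np.save(f"pics/{n}0.npy",d)
    print(n,camera_params(n))
print(camera_params("wrist"))
print(sense())
E
```

```text
pics
top {'K': array([[421.60464725,   0.        , 258.1512471 ],
       [  0.        , 421.60464725, 191.79617012],
       [  0.        ,   0.        ,   1.        ]]), 'dist': array([-0.10043422,  0.        ,  0.        ,  0.        ,  0.        ]), 'position': array([ 0.45646871, -0.02684084,  1.09588049]), 'rotation': array([[-0.00877482, -0.99662212,  0.08165382],
       [-0.99994198,  0.00925558,  0.00551109],
       [-0.00624823, -0.08160072, -0.99664551]])}
scene {'K': array([[357.32514069,   0.        , 251.95818375],
       [  0.        , 357.32514069, 187.14350076],
       [  0.        ,   0.        ,   1.        ]]), 'dist': array([0.00579841, 0.        , 0.        , 0.        , 0.        ]), 'position': array([ 0.85398003, -0.5300094 ,  0.69624409]), 'rotation': array([[ 0.8713752 ,  0.36677192, -0.32585828],
       [ 0.49048859, -0.63603725,  0.595716  ],
       [ 0.01123389, -0.67892192, -0.73412453]])}
{'K': array([[278.49884819,   0.        , 260.98116041],
       [  0.        , 278.49884819, 190.80118941],
       [  0.        ,   0.        ,   1.        ]]), 'dist':
[... 568 characters left out ...]
7]), 'qd': array([-0.00033312, -0.00143773,  0.00079484, -0.00269394, -0.00131396,
        0.00041617, -0.00032477]), 'joint_efforts': array([ 8.70789099e-04, -5.11515927e+01, -4.68281878e-02, -2.38386673e+01,
        1.07846953e-02,  4.38029921e-03,  9.54990327e-06]), 'position': array([0.20947696, 0.64118314, 0.25538482]), 'tcp_rot': array([[-9.50570694e-01,  3.10507880e-01, -4.59832232e-04],
       [ 3.10508212e-01,  9.50569278e-01, -1.64269790e-03],
       [-7.29682490e-05, -1.70428216e-03, -9.99998545e-01]]), 'wrist_force': array([-0.44565443,  0.0519004 , -0.24680211]), 'ft_torque': array([ 0.01596519, -0.00776945, -0.02439616]), 'gripper_force': 0.0, 'finger_gap': 0.08570030848365942}
```

View pics/top0.png

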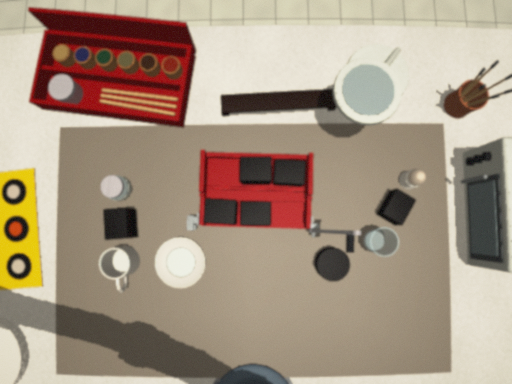

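View pics/scene0.png

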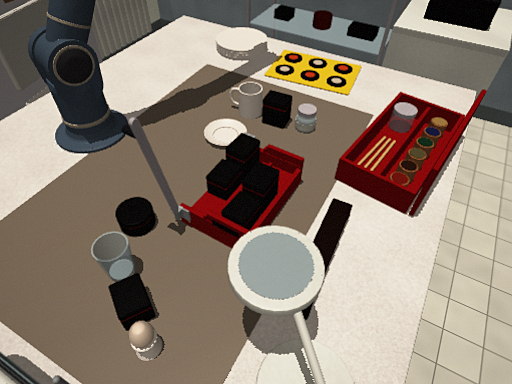

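The top view shows the rack at about (257,190). There are boxes in the back row at (256,170) and (290,172), and in the front row at (221,211) and (256,213). tall_c is at (120,223), low_c at (396,207), the bar at (340,232), and a lamp over (366,90). Next I'll measure these with the depth image.

```bash
cat > vis.py <<'E'
import cv2,numpy as np
def cloud(d,P,pose=None):
    h,w=d.shape; v,u=np.mgrid[:h,:w]
    n=cv2.undistortPoints(np.stack([u,v],-1).reshape(-1,1,2).astype(np.float64),P["K"],P["dist"]).reshape(h,w,2)
    c=np.concatenate([n*d[...,None],d[...,None]],-1)
    if pose is None: return c@P["rotation"].T+P["position"]
    T=P["tool_from_camera"]; t=c@T[:3,:3].T+T[:3,3]
    return t@pose[1].T+pose[0]
def comps(mask,W,minpx=60):
    n,l,s,_=cv2.connectedComponentsWithStats(mask.astype(np.uint8))
    for i in range(1,n):
        if s[i,4]<minpx: continue
        p=W[l==i]; r=cv2.minAreaRect((p[:,:2]*1000).astype(np.float32))
        yield s[i],p,r
E
python3 - <<'E'
from rig import *
from vis import *
p=cv2.imread("pics/top0.png")[:,:,::-1].astype(int); d=np.load("pics/top0.npy"); W=cloud(d,camera_params("top"))
z=W[...,2]; z[d==0]=-1
for lo,hi in((.045,.056),(.056,.068),(.068,.083),(.083,.1),(.1,.125),(.125,.36),(.36,1)):
    for s,q,r in comps((z>lo)&(z<hi),W): print(lo,"px",s[:2]+s[2:4]//2,s[4],"z %.3f"%np.median(q[:,2]),"c",np.round(r[0]),np.round(r[1]),round(r[2],1))
red=(p[...,0]>100)&(p[...,1]<40)&(W[...,0]<.72)
for s,q,r in comps(red&(z>.05),W,15): print("red",s,np.round(r[0]),np.round(r[1]),r[2],np.round(np.percentile(q[:,2],[5,50,95]),3))
for s,q,r in comps(red,W,200): print("red all",s,np.round(r[0]),np.round(r[1]),r[2])
d2=np.load("pics/scene0.npy"); V=cloud(d2,camera_params("scene"))
q=V[235:310,235:320].reshape(-1,3); q=q[q[:,2]>.15]; print("lamp",q.min(0),q.max(0))
E
```

```text
0.045 px [62 50] 113 z 0.051 c [943. 514.] [ 58. 114.] 35.3
0.045 px [108  43] 91 z 0.051 c [941. 373.] [147.   6.] 81.3
0.045 px [62 54] 149 z 0.054 c [916. 499.] [48. 46.] 80.7
0.045 px [157  48] 75 z 0.051 c [921. 240.] [105.   4.] 80.2
0.045 px [83 56] 156 z 0.054 c [908. 438.] [47. 46.] 27.1
0.045 px [104  58] 154 z 0.054 c [900. 381.] [47. 46.] 83.9
0.045 px [126  60] 149 z 0.054 c [888. 319.] [42. 46.] 56.9
0.045 px [148  63] 149 z 0.054 c [881. 262.] [48. 44.] 33.5
0.045 px [171  65] 161 z 0.054 c [873. 203.] [48. 46.] 26.3
0.045 px [46 85] 90 z 0.051 c [836. 551.] [31. 84.] 60.7
0.045 px [149  82] 77 z 0.050 c [828. 260.] [162.   4.] 81.5
0.045 px [460 102] 64 z 0.050 c [ 765. -542.] [70. 29.] 33.3
0.045 px [227 154] 158 z 0.053 c [638.  57.] [101.  13.] 87.9
0.045 px [278 156] 193 z 0.054 c [633. -72.] [146.  13.] 87.9
0.045 px [333 265] 915 z 0.050 c [ 360. -203.] [82. 82.] 88.4
0.056 px [87 33] 83 z 0.064 c [967. 428.] [172.   5.] 81.0
0.056 px [107  67] 868 z 0.064 c [890. 372.] [173. 386.] 4.0
0.056 px [135  44] 182 z 0.063 c [931. 298.] [276.   5.] 81.3
0.056 px [172  
[... 2464 characters left out ...]
.] 24.0
0.125 px [495  95] 113 z 0.193 c [ 749. -569.] [16. 42.] 20.8
0.125 px [492 205] 3661 z 0.184 c [ 499. -552.] [ 54. 300.] 86.5
0.125 px [340 241] 317 z 0.302 c [ 427. -182.] [47. 42.] 87.6
red [201 152  12  53 160] [575. 108.] [ 21. 127.] 86.74114227294922 [0.053 0.085 0.088]
red [214 154  53   3  87] [629.  24.] [130.  14.] 87.4618911743164 [0.052 0.055 0.118]
red [286 155  26  36 114] [ 597. -138.] [98. 49.] 30.79267692565918 [0.052 0.078 0.088]
red [307 192   3  18  24] [ 518. -142.] [ 5. 40.] 82.90119171142578 [0.06  0.064 0.084]
red all [201 152  66  53 780] [551.  43.] [156. 177.] 85.21680450439453
lamp [ 0.67642173 -0.5300094   0.19572938] [ 0.85398003 -0.18963749  0.69624409]
```

```bash
cat > h.py <<'E'
from rig import *
from vis import *
A=-2.1
c,s=np.cos(np.radians(A)),np.sin(np.radians(A))
O=np.array([.551,-.0151])
def rk(x,y): return O+np.array([c*x-s*y,s*x+c*y])/1000   # rack mm -> world
def R(a):
    a=np.radians(a); return np.array([[-np.sin(a),np.cos(a),0],[np.cos(a),np.sin(a),0],[0,0,-1.]])
P=lambda xy,z: np.array([xy[0],xy[1],z+.006])            # z = grasp point height
def say(*m): st=sense(); print(*m,"t %.1f"%st["time_s"],np.round(st["position"],3),"gap %.3f F %.1f"%(st["finger_gap"],st["gripper_force"]),np.round(st["wrist_force"],1),"q",np.round(st["joint_pos"],2))
def grip(xy,z,up,feed=.2):
    move_l(P(xy,z),feed=feed); command_gripper(.045,40); say("grip"); move_l(P(xy,up),feed=.2)
def put(xy,z,up,gap=.074):
    move_l(P(xy,z+.008),feed=.2); hit=move_l(P(xy,z-.004),feed=.04,until_force=4); say("put",hit)
    command_gripper(gap); move_l(P(xy,up),feed=.25)
E
python3 - <<'E'
from h import *
xy=np.array([.494,.070]); 
movep(P(xy,.17),R(A)); say("above")
grip(xy,.080,.140)
t=rk(42,83); move_l(P(t,.142),feed=.2); put(t,.092,.17)
say("end")
p,d=camera("top"); cv2.imwrite("pics/t1.png",p[:,:,::-1])
E
```

```text
above t 2.4 [0.494 0.071 0.176] gap 0.085 F 0.0 [ 0.1  0.4 -0.4] q [-0.64  0.3   0.5   2.05 -0.19  0.84 -0.07]
grip t 3.4 [0.495 0.07  0.087] gap 0.060 F 42.8 [0.2 0.4 7.1] q [-0.57  0.44  0.43  2.12 -0.3   0.64  0.03]
put True t 5.1 [0.597 0.066 0.099] gap 0.060 F 43.8 [-0.1 -0.2  3.5] q [-0.5   0.55  0.43  1.88 -0.32  0.78  0.07]
end t 5.9 [0.596 0.066 0.177] gap 0.074 F 0.0 [-0.3 -0.3  0.1] q [-0.54  0.45  0.48  1.82 -0.26  0.92  0.02]
```

View pics/t1.png

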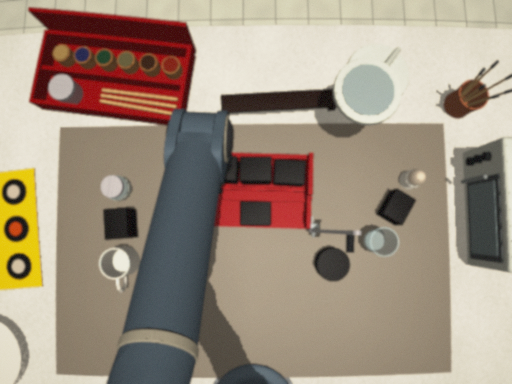

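tall_b now stands in the back row's left slot, at about (232,168). The arm's elbow swings to the left, away from the bar. low_b is next.

```bash
python3 - <<'E'
from h import *
xy=np.array([.589,-.098]); b=rk(42,83)
move_l(P(b,.20),feed=.3); command_gripper(.085)
move_l(P(xy,.20),feed=.3)
grip(xy,.079,.125)
t=rk(-62,-83); move_l(P(t,.125),feed=.2); put(t,.067,.20)
say("end")
p,d=camera("scene"); cv2.imwrite("pics/s2.png",p[:,:,::-1])
E
```

```text
grip t 8.2 [ 0.59  -0.098  0.087] gap 0.060 F 43.6 [-1.4  0.6  6.9] q [-0.24  0.57  0.45  1.89 -0.35  0.75  0.38]
put True t 10.0 [ 0.488 -0.096  0.074] gap 0.059 F 45.3 [0.3 1.4 1.8] q [-0.25  0.46  0.45  2.13 -0.35  0.61  0.41]
end t 11.0 [ 0.485 -0.095  0.205] gap 0.074 F 0.0 [-1.  -0.1  0.2] q [-0.37  0.25  0.57  2.04 -0.17  0.9   0.26]
```

View pics/s2.png

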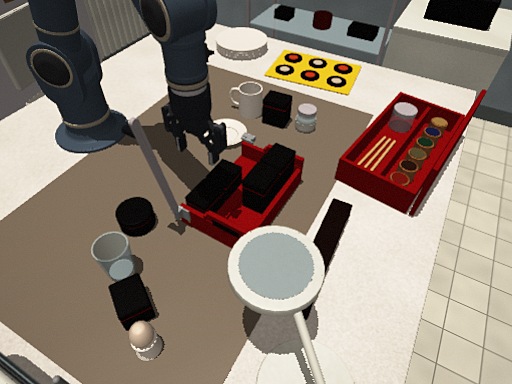

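low_b is on the front step at the right, next to low_a, and the back row holds two tall boxes. The back-right slot is free. tall_c is next.

```bash
python3 - <<'E'
from h import *
xy=np.array([.466,.325]); 
movep(P(xy,.24),R(94.3)); command_gripper(.085); say("above")
pose=(sense()["position"],sense()["tcp_rot"]); p,d=camera("wrist"); W=cloud(d,camera_params("wrist"),pose)
for s_,q,r in comps((W[...,2]>.08)&(W[...,2]<.1)&(p.max(2)<70),W): print(np.round(r[0]),np.round(r[1]),r[2],np.median(q[:,2]))
grip(xy,.063,.24,feed=.25)
t=rk(42,-83); movep(P(t,.20),R(A)); say("over"); put(t,.090,.22)
say("end")
E
```

```text
above t 12.8 [0.466 0.324 0.246] gap 0.085 F 0.0 [-0.2  0.   0.9] q [-0.85  0.3   0.21  1.82 -0.07  1.03  1.03]
[466. 326.] [75. 60.] 4.303409099578857 0.08968051509578709
[579. 123.] [ 3. 73.] 88.43103790283203 0.08254581132723812
[570.  77.] [80. 32.] 61.253944396972656 0.0897383602876006
grip t 14.1 [0.467 0.326 0.071] gap 0.060 F 44.0 [-0.2 -0.2  6.9] q [-0.81  0.53  0.17  1.96 -0.14  0.67  1.09]
over t 16.8 [ 0.59  -0.098  0.206] gap 0.060 F 43.2 [-0.3  0.2 -0.9] q [-0.44  0.47  0.73  1.81 -0.37  1.01  0.4 ]
put True t 17.7 [ 0.592 -0.1    0.098] gap 0.060 F 43.8 [0.6 0.2 4.4] q [-0.36  0.6   0.64  1.89 -0.49  0.81  0.5 ]
end t 18.7 [ 0.589 -0.099  0.225] gap 0.074 F 0.0 [-1.1  1.2 -0.5] q [-0.45  0.45  0.75  1.79 -0.35  1.04  0.39]
```

```bash
python3 - <<'E'
from h import *
move_l(P(rk(42,-83),.30),feed=.3)
xy=np.array([.503,-.370])
move_joints([.75,.27,-.1,1.6,.05,1.28,1.55]); say("mid")
movep(P(xy,.24),R(59.1)); command_gripper(.085); say("above")
pose=(sense()["position"],sense()["tcp_rot"]); p,d=camera("wrist"); W=cloud(d,camera_params("wrist"),pose); cv2.imwrite("pics/w3.png",p[:,:,::-1])
for s_,q,r in comps((W[...,2]>.052)&(W[...,2]<.072)&(p.max(2)<70),W): print(np.round(r[0]),np.round(r[1]),r[2],np.median(q[:,2]))
E
```

```text
mid t 20.4 [ 0.433 -0.403  0.352] gap 0.074 F 0.0 [ 0.3 -0.5 -0.3] q [ 0.75  0.27 -0.1   1.6   0.05  1.28  1.55]
above t 21.3 [ 0.503 -0.371  0.248] gap 0.085 F 0.0 [ 0.1 -0.2  0.6] q [ 0.68  0.4  -0.15  1.67  0.07  1.08  1.54]
[ 484. -133.] [12. 59.] 80.8553237915039 0.062187900750237224
[ 457. -169.] [ 2. 12.] 88.00951385498047 0.056374825445887525
[ 557. -152.] [  6. 150.] 88.43705749511719 0.06138969405921174
[ 560. -111.] [37.  2.] 87.87101745605469 0.062099843328591614
[ 502. -370.] [60. 75.] 58.575443267822266 0.06167696151351551
[ 378. -556.] [22.  4.] 12.811042785644531 0.06226741336908992
[ 611. -548.] [25. 11.] 30.6737060546875 0.06767316457707766
```

View pics/w3.png

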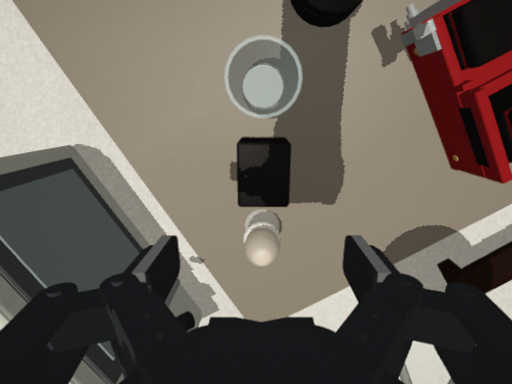

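The box is between the fingers at (264,172). The glass at (263,77) and the egg cup at (263,237) lie along its long axis, so the finger sides are clear. I'll carry it round behind the bar.

```bash
python3 - <<'E'
from h import *
xy=np.array([.5025,-.370])
move_l(P(xy,.24),R(58.8),feed=.1)
grip(xy,.043,.32,feed=.2)
movep(P([.575,-.20],.33),R(25)); say("via")
t=rk(-62,83); movep(P(t,.22),R(A)); say("over"); put(t,.058,.24)
say("end")
for n in("top","scene"):
    p,d=camera(n); cv2.imwrite(f"pics/{n}4.png",p[:,:,::-1]); np.save(f"pics/{n}4.npy",d)
E
```

```text
grip t 23.1 [ 0.503 -0.37   0.05 ] gap 0.060 F 44.5 [-0.4  1.3  5.7] q [ 0.66  0.63 -0.13  1.82  0.11  0.71  1.49]
via t 25.5 [ 0.574 -0.201  0.335] gap 0.059 F 43.7 [ 0.3 -0.7 -1.5] q [ 0.36  0.31 -0.12  1.59  0.04  1.25  0.67]
over t 26.6 [0.493 0.068 0.226] gap 0.059 F 43.7 [-0.7  1.5 -1.5] q [-0.04  0.22 -0.22  1.97  0.06  0.95 -0.32]
put True t 27.8 [0.494 0.07  0.065] gap 0.060 F 44.9 [-0.3  0.   3.9] q [-0.08  0.46 -0.18  2.11  0.15  0.59 -0.4 ]
end t 29.0 [0.491 0.07  0.245] gap 0.074 F 0.0 [-0.6  0.3  1.1] q [-0.03  0.2  -0.22  1.95  0.05  1.   -0.32]
```

View pics/scene4.png

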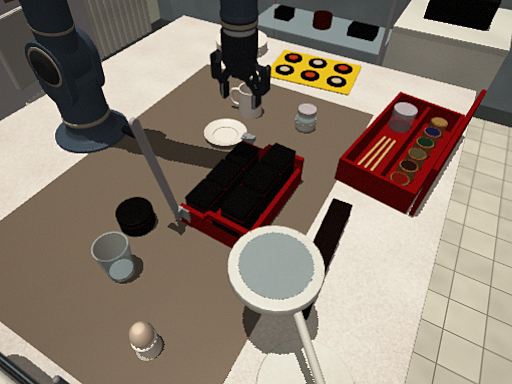

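All six boxes are in the rack. Next I'll check their poses and locate the bar.

```bash
cat > chk.py <<'E'
from h import *
def check(W,p):
    q=W.copy(); v=W[...,:2]-O; X=(v[...,0]*c+v[...,1]*s)*1000; Y=(-v[...,0]*s+v[...,1]*c)*1000
    q[...,0]=X/1000; q[...,1]=Y/1000
    for nm,lo,hi,x0,f in(("low",.068,.086,-62,0),("tall",.105,.13,42,0)):
        for y0 in(-83,0,83):
            m=(W[...,2]>lo)&(W[...,2]<hi)&(p.max(2)<75)&(abs(X-x0)<45)&(abs(Y-y0)<41)
            if m.sum()<40: print(nm,y0,"few"); continue
            pts=q[m]; r=cv2.minAreaRect((pts[:,:2]*1000).astype(np.float32))
            pl=np.linalg.lstsq(np.c_[pts[:,:2]-pts[:,:2].mean(0),np.ones(len(pts))],pts[:,2],rcond=None)[0]
            print(nm,y0,"rel",np.round(np.array(r[0])-[x0,0],1),np.round(r[1]),round(r[2],1),"z %.3f tilt %.3f"%(np.median(pts[:,2]),np.hypot(*pl[:2])))
E
python3 - <<'E'
from chk import *
V=cloud(np.load("pics/scene4.npy"),camera_params("scene"))
m=(abs(V[...,0]-.446)<.02)&(V[...,1]<-.12)&(V[...,1]>-.28)&(V[...,2]>.09)&(V[...,2]<.345)
q=V[m]; k=np.polyfit(q[:,2],q[:,1],1); print("bar n",len(q),"x",np.median(q[:,0]),"dy/dz",k[0],"y@.049",np.polyval(k,.049),"z max",q[:,2].max(),"x slope",np.polyfit(q[:,2],q[:,0],1))
movep(P(rk(-10,-45),.34),R(A)); say("look")
pose=(sense()["position"],sense()["tcp_rot"]); p,d=camera("wrist"); W=cloud(d,camera_params("wrist"),pose); cv2.imwrite("pics/w5.png",p[:,:,::-1])
check(W,p)
E
```

```text
bar n 893 x 0.44907810677521476 dy/dz -0.161294541630738 y@.049 -0.15870600131892498 z max 0.33589420312757695 x slope [-0.01350309  0.45106728]
look t 29.8 [ 0.539 -0.058  0.344] gap 0.074 F 0.0 [ 0.1  0.3 -0.7] q [ 0.15  0.19 -0.14  1.72  0.03  1.23 -0.03]
low -83 rel [  1.1 -80. ] [75. 58.] 89.1 z 0.077 tilt 0.011
low 0 rel [ 0.3 -0.3] [74. 60.] 90.0 z 0.077 tilt 0.008
low 83 rel [ 0.8 81.7] [60. 75.] 0.1 z 0.077 tilt 0.008
tall -83 rel [  0.1 -83.6] [60. 75.] 0.1 z 0.117 tilt 0.016
tall 0 rel [-0.9  1.9] [60. 75.] 1.3 z 0.117 tilt 0.007
tall 83 rel [-0.4 83. ] [76. 60.] 88.4 z 0.117 tilt 0.012
```

View pics/w5.png

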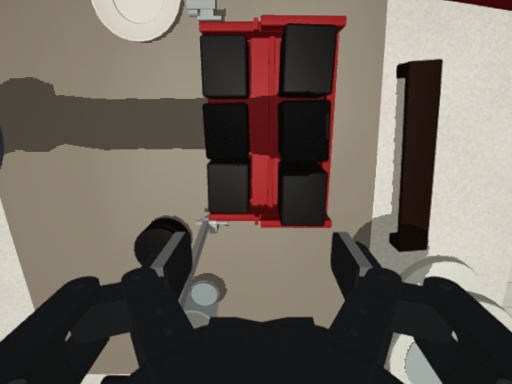

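All six boxes are seated within 2 mm, with tilt readings under 0.02 rad. The bar leans to about 1.73 rad. I'll check IK along the arc, then grip the knob.

```bash
cat >> h.py <<'E'
AK=A-90
def knob(th,up=0): return P(rk(-124,-145+250*np.cos(th)),.053+.25*np.sin(th)+up)
E
python3 - <<'E'
from h import *
th=1.73
for t in np.linspace(th,0,8): 
    q=inverse_kinematics(knob(t),R(AK)); print(round(t,2),None if q is None else np.round(q,2))
move_l(P(rk(-10,-45),.44),feed=.3)
movep(knob(th,.11),R(AK)); say("above knob")
command_gripper(.055)
print(move_l(knob(th,.0),feed=.12,until_force=6)); say("at")
p,d=camera("scene"); cv2.imwrite("pics/s6.png",cv2.resize(p[60:260,40:300,::-1],None,fx=2.5,fy=2.5))
E
```

```text
1.73 [ 0.23  0.07  0.12  1.95 -0.01  1.12 -1.25]
1.48 [ 0.15  0.03  0.06  1.99 -0.    1.12 -1.39]
1.24 [ 0.07  0.03  0.01  2.02 -0.    1.09 -1.53]
0.99 [-0.02  0.05 -0.04  2.07  0.    1.02 -1.67]
0.74 [-0.09  0.1  -0.08  2.11  0.01  0.93 -1.78]
0.49 [-0.16  0.18 -0.09  2.16  0.02  0.8  -1.88]
0.25 [-0.23  0.28 -0.08  2.2   0.04  0.66 -1.94]
0.0 [-0.27  0.4  -0.05  2.24  0.04  0.51 -1.96]
above knob t 31.5 [ 0.421 -0.194  0.415] gap 0.074 F 0.0 [-0.2  1.1 -0.7] q [ 0.26  0.    0.08  1.77 -0.    1.37 -1.26]
False
at t 32.9 [ 0.421 -0.195  0.307] gap 0.055 F 0.0 [-0.8  0.5  0.7] q [ 0.26  0.07  0.08  1.95 -0.01  1.12 -1.26]
```

View pics/s6.png

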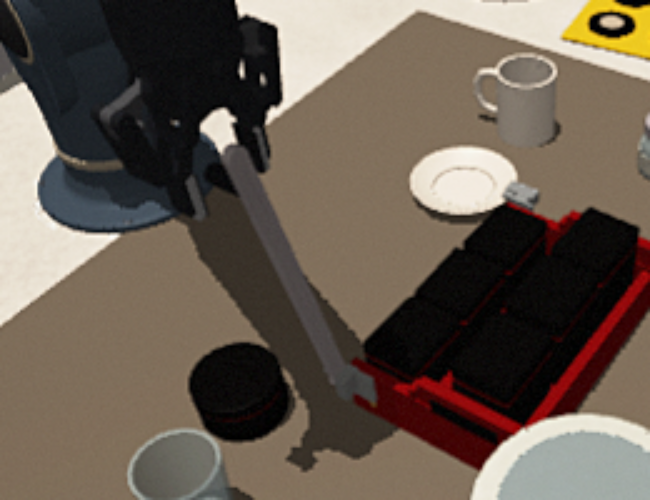

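The fingers at (190,205) and (258,150) straddle the bar's end and knob at about (220,170). I'll grip and swing the bar down.

```bash
python3 - <<'E'
from h import *
th=1.73
command_gripper(.005,40); say("gripped")
if sense()["finger_gap"]>.010:
    for t in np.linspace(th,0.12,11)[1:]:
        move_l(knob(t),feed=.12)
        f=np.linalg.norm(sense()["wrist_force"])
        if f>35: say("force",t); break
    else:
        say("near shut"); command_gripper(.005,80)
        h=move_l(knob(0,-.004),feed=.04,until_force=40); say("down",h); sleep(.3)
        command_gripper(.045); say("open"); move_l(knob(0,.12),feed=.2)
        movep(P(rk(-30,40),.34),R(AK)); say("look")
        pose=(sense()["position"],sense()["tcp_rot"]); p,d=camera("wrist"); np.save("pics/w7.npy",cloud(d,camera_params("wrist"),pose)); cv2.imwrite("pics/w7.png",p[:,:,::-1])
p,d=camera("scene"); cv2.imwrite("pics/s7.png",cv2.resize(p[60:260,100:360,::-1],None,fx=2.5,fy=2.5)); np.save("pics/s7.npy",cloud(d,camera_params("scene")))
E
```

```text
gripped t 33.4 [ 0.42  -0.195  0.306] gap 0.015 F 38.9 [-0.7  1.4  2. ] q [ 0.26  0.07  0.08  1.95 -0.01  1.12 -1.26]
near shut t 38.2 [0.431 0.093 0.089] gap 0.015 F 47.8 [-3.   4.3  0.5] q [-0.15  0.34 -0.18  2.22  0.11  0.59 -2.02]
down False t 39.4 [0.431 0.096 0.056] gap 0.014 F 80.1 [-4.1  6.1 -1.4] q [-0.17  0.41 -0.17  2.24  0.14  0.5  -2.05]
open t 40.1 [0.432 0.094 0.055] gap 0.045 F 0.0 [-0.7 -0.5  0.7] q [-0.17  0.41 -0.17  2.24  0.14  0.5  -2.05]
look t 41.7 [0.521 0.027 0.344] gap 0.045 F 0.0 [-1.4  0.9 -1.1] q [ 0.01  0.16 -0.16  1.76  0.03  1.23 -1.76]
```

View pics/s7.png

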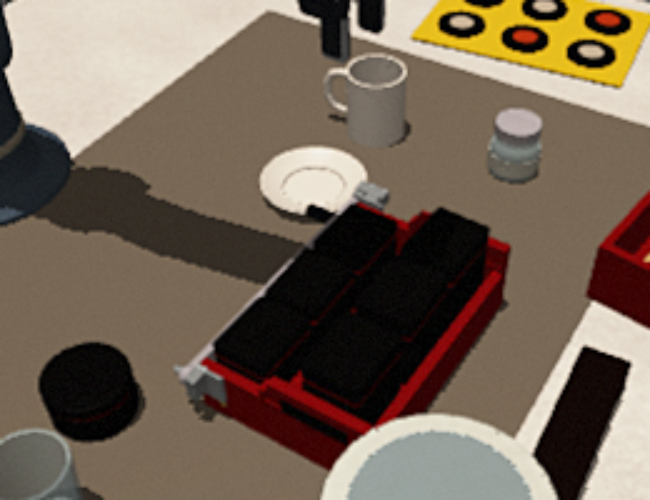

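The bar now lies across the front row, with the knob at (322,212) and the catch at (375,195). I'll measure its slope from the depth images.

```bash
python3 - <<'E'
from chk import *
for f in("w7","s7"):
    W=np.load(f"pics/{f}.npy"); v=W[...,:2]-O; X=(v[...,0]*c+v[...,1]*s)*1000; Y=(-v[...,0]*s+v[...,1]*c)*1000
    for x0,x1,nm in((-106,-94,"bar"),(-136,-110,"knob")):
        m=(X>x0)&(X<x1)&(W[...,2]>.03)&(W[...,2]<.09)&(Y>-125)&(Y<132)
        if nm=="bar": m&=abs(W[...,2]-.057)<.03
        if m.sum()<5: print(f,nm,m.sum()); continue
        y,z=Y[m],W[...,2][m]*1000
        print(f,nm,m.sum(),"Y",y.min(),y.max(),"zmax",z.max())
        if nm=="bar":
            ys=np.arange(-120,130,25); print([(int(a),round(float(np.percentile(z[abs(y-a)<12],90)),1)) for a in ys if (abs(y-a)<12).any()])
p=cv2.imread("pics/w7.png")[:,:,::-1]; check(np.load("pics/w7.npy"),p)
E
```

```text
w7 bar 919 Y -124.91907003787817 131.9225121564871 zmax 64.18590611746156
[(-120, 58.4), (-95, 58.8), (-70, 59.4), (-45, 59.6), (-20, 60.5), (5, 60.8), (30, 61.5), (55, 61.9), (80, 62.4), (105, 62.8)]
w7 knob 160 Y 96.91874258740958 112.90573802302762 zmax 63.252707207256286
s7 bar 130 Y -122.82789063062908 131.7196918782606 zmax 62.22819652107048
[(-120, 57.2), (-95, 57.9), (-70, 57.5), (-45, 58.4), (-20, 58.9), (5, 59.3), (30, 59.7), (55, 60.4), (80, 61.0), (105, 60.7)]
s7 knob 48 Y 94.89613796859913 108.79288383409764 zmax 62.218178076995365
low -83 rel [  8.2 -82.9] [81. 72.] 89.2 z 0.077 tilt 0.021
low 0 rel [0.9 0.4] [60. 76.] 1.1 z 0.077 tilt 0.018
low 83 rel [ 1.6 82.4] [59. 74.] 0.0 z 0.077 tilt 0.013
tall -83 rel [  0.5 -83.8] [75. 60.] 89.8 z 0.117 tilt 0.018
tall 0 rel [-0.2  2.2] [59. 76.] 1.3 z 0.117 tilt 0.005
tall 83 rel [ 0.1 83.8] [75. 59.] 88.6 z 0.117 tilt 0.007
```

The slope is about 0.018–0.02 rad, which is too close to the 0.022 limit. I'll press on the knob with closed fingertips.

```bash
python3 - <<'E'
from chk import *
command_gripper(.0,40)
k=rk(-121,105); pos=lambda z: np.array([k[0],k[1],z+.025])   # z = fingertip height
movep(pos(.12),R(AK)); move_l(pos(.070),feed=.15); say("above")
h=move_l(pos(.045),feed=.03,until_force=25); say("press",h); move_l(pos(.14),feed=.2)
movep(P(rk(-30,40),.34),R(AK)); say("look")
pose=(sense()["position"],sense()["tcp_rot"]); p,d=camera("wrist"); cv2.imwrite("pics/w8.png",p[:,:,::-1])
W=cloud(d,camera_params("wrist"),pose); v=W[...,:2]-O; X=(v[...,0]*c+v[...,1]*s)*1000; Y=(-v[...,0]*s+v[...,1]*c)*1000
m=(X>-106)&(X<-94)&(abs(W[...,2]-.057)<.02)&(abs(Y)<125); y,z=Y[m],W[...,2][m]*1000
b=[np.percentile(z[abs(y-a)<12],90) for a in np.arange(-110,111,20)]; print(np.round(b,1),"slope",np.polyfit(np.arange(-110,111,20),b,1)[0])
W[(X<-93)]=0; check(W,p)
E
```

```text
above t 43.7 [0.435 0.094 0.096] gap -0.000 F 0.0 [ 0.1  1.1 -0.1] q [-0.13  0.34 -0.21  2.2   0.12  0.61 -2.04]
press True t 44.3 [0.435 0.094 0.081] gap -0.000 F 8.6 [-4.  -1.5 17.7] q [-0.14  0.37 -0.2   2.21  0.14  0.57 -2.05]
look t 45.7 [0.521 0.027 0.343] gap -0.000 F 0.0 [-0.4  0.2 -0.4] q [ 0.05  0.16 -0.2   1.76  0.03  1.23 -1.77]
[57.9 57.9 58.  57.8 58.1 58.2 58.3 57.8 57.9 57.9 58.1 58.1] slope 0.00036051191203902605
low -83 rel [  2.2 -80.1] [76. 59.] 88.8 z 0.077 tilt 0.021
low 0 rel [1.  0.4] [60. 76.] 1.3 z 0.077 tilt 0.017
low 83 rel [ 1.6 82.5] [75. 59.] 89.9 z 0.077 tilt 0.013
tall -83 rel [  0.3 -83.8] [60. 75.] 0.3 z 0.117 tilt 0.018
tall 0 rel [-0.2  2.2] [59. 76.] 1.5 z 0.117 tilt 0.005
tall 83 rel [ 0.2 83.8] [75. 59.] 88.6 z 0.117 tilt 0.005
```

View pics/w8.png

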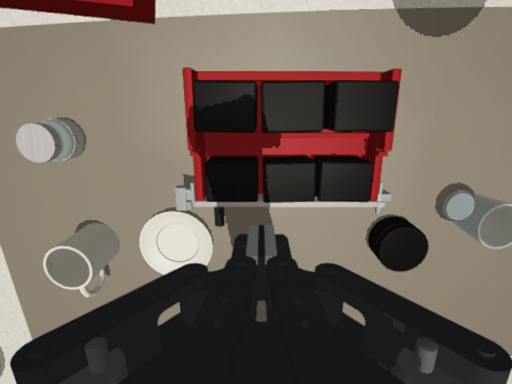

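The bar is level (slope 0.0004) from the hinge at (380,200) to the catch at (183,195). Both rows are square, and the arm is clear of everything.

```bash
python3 -c "
from rig import *
print(finish_job())"
```

```text
the job is handed in; nothing more can be done
None
```

The job is handed in: all three tall boxes stand on the back step, all three low ones are on the front step, and the keeper bar is level and shut under its catch. My last measurements put every box within about 2 mm of its row's middle line; the hand-in call returned no verdict.

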